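# Find and mark the balance point of a casting arm

## Task

Lay the casting arm along the balancing stand, across its ridge, so that the counterweight end leans down on a low rest, and let go. Then shift it along over the ridge until it tips up and lies level on the ridge alone, let go again, and mark that balance point: set the saddle marker astride the bar, right above the ridge, and leave the arm balancing level with the marker on it. Leave the cast, the jar and the mug where they are.

Things in the scene. Friction and masses are not known exactly. Their poses are not given: they have to be found in the camera images.
- casting_arm: Loose casting arm, about 0.35 kg: flat steel bar 200 x 24 x 10 mm (length x, width y). Origin: centre of its underside; z up from its top face; nothing projects below. Bare from x = -84 to +36 mm; upright fork at -x, counterweight at +x. Balance point between x = 0 and +30 mm, different each time (the weight's mass is hidden, 90 to 175 g): find it by tipping.
- fork (a point): Middle of the top edge of the crucible fork of the casting arm: an upright plate 8 mm thick, 40 mm wide, at x = -88 mm on the arm, top 40 mm above the bar's underside; two round prongs point from it on to x = -110 mm.
- bar_end (a point): Centre of the plain end face (24 x 10 mm) of the bar at the counterweight end: x = +100 mm on the arm, 5 mm above its underside.
- counterweight (a joint): Dark block straddling the bar, 28 mm long, 36 mm wide, top 28 mm above the bar's underside, its screw head up to 35 mm. Its centre is at x = 50 mm + this value on the arm (0 to 25 mm, different each time). Clamped: it holds against 25 N.
- balance_stand: Fixed aluminium balancing stand, origin under the centre of its foot plate (156 x 64 x 8 mm), long axis x, z up. In the middle a ridge; to either side a lower rest with a dark top band, x from 50 to 70 mm (and -50 to -70), 44 mm long in y, top at z = 38.5 mm. The same both ways round. It stands on the blue mat, which is 3 mm thick.
- ridge_top (a point): Centre of the ridge's flat top, 45 mm above the stand's underside; the top is 22 mm wide (stand x -11 to +11) and 44 mm long (y). With its balance point beyond the ridge top the arm leans about 0.11 rad down onto that side's rest; with it over the ridge top it lies level on the ridge alone (it rocks for about 2 s after tipping).
- saddle_marker: Loose aluminium saddle marker, 40 g, 16 (x) x 36 (y) x 60 mm tall, standing on its two legs; origin on the ground midway between them, z up. Legs 30 mm apart inside (y), for the 24 mm bar; the cross plate's underside (z = 8 mm) sits on the bar's top. Grip fin above, z 13 to 60 mm, 12 mm thick (y), 16 mm long (x), with a thin dark centre line.
- white_cast: White plaster jaw cast, 56 x 60 x 28 mm, loose bystander; origin at the centre of its underside.
- jar: White-lidded round jar, 48 mm across, 58 mm tall, loose bystander; origin at the centre of its underside.
- coffee_mug: Beige mug with handle, 98 x 140 x 98 mm, loose bystander; origin at the centre of its underside.

How it is judged:
On the way, in this order (a step that is already met when the one before it is completed fails the run):
1. the arm lies across the ridge, leaning with its counterweight end down on a low rest, released and still (no marker on it) (y of casting_arm in the frame of balance_stand between -0.02 and 0.02 m and angle between the x axis of casting_arm and the x axis of balance_stand, either way round below 0.3 rad and contact force between casting_arm and balance_stand above 0.5 N and contact force between casting_arm and the fingers below 0.05 N and linear speed of casting_arm below 0.02 m/s and angular speed of casting_arm below 0.15 rad/s and angle between casting_arm's own z axis and vertical above 0.07 rad and angle between casting_arm's own x axis and vertical above 1.64 rad and contact force between casting_arm and saddle_marker below 0.05 N), for 0.2 s.
2. the arm has tipped up and lies level on the ridge alone, released and still, before it is marked (y of casting_arm in the frame of balance_stand between -0.02 and 0.02 m and angle between the x axis of casting_arm and the x axis of balance_stand, either way round below 0.3 rad and contact force between casting_arm and balance_stand above 0.5 N and contact force between casting_arm and the fingers below 0.05 N and linear speed of casting_arm below 0.02 m/s and angular speed of casting_arm below 0.15 rad/s and angle between casting_arm's own z axis and vertical below 0.04 rad and z of casting_arm in the frame of balance_stand between 0.041 and 0.049 m and contact force between casting_arm and saddle_marker below 0.05 N), for 0.3 s.
At the end, for the whole second after the job is handed in: The casting arm lies level (0.04 rad) on the ridge alone, underside within 4 mm of its top, along the stand within 0.3 rad and 20 mm sideways; the saddle marker sits upright astride the bar, within 8 mm of the ridge's middle along the stand; both released and at rest (y of casting_arm in the frame of balance_stand between -0.02 and 0.02 m and angle between the x axis of casting_arm and the x axis of balance_stand, either way round below 0.3 rad and contact force between casting_arm and balance_stand above 0.5 N and contact force between each of casting_arm, saddle_marker and the fingers below 0.05 N and linear speed of each of casting_arm, saddle_marker below 0.02 m/s and angular speed of casting_arm below 0.15 rad/s and angle between casting_arm's own z axis and vertical below 0.04 rad and z of casting_arm in the frame of balance_stand between 0.041 and 0.049 m and x of saddle_marker in the frame of balance_stand between -0.008 and 0.008 m and y of saddle_marker in the frame of casting_arm between -0.006 and 0.006 m and z of saddle_marker in the frame of casting_arm between -0.002 and 0.006 m and angle between saddle_marker's own z axis and vertical below 0.1 rad and contact force between saddle_marker and casting_arm above 0.1 N); the robot touches nothing.
It fails at once if the cast is moved more than 25 mm (distance of white_cast from where it was at the start of the episode above 0.025 m).
It fails at once if the jar is moved more than 25 mm (distance of jar from where it was at the start of the episode above 0.025 m).
It fails at once if the mug is moved more than 25 mm (distance of coffee_mug from where it was at the start of the episode above 0.025 m).
It also fails if it takes over 69 s, if anything falls off the work surface, if the arm or the gripper's body presses on something with over 40 N, if the wrist force passes 120 N, or if a joint passes its speed limit or range.

## Robot

A 7-joint arm with a two-finger parallel gripper is mounted at the origin on a cart in front of the work surface, level with it; the furniture and walls round the work are solid. World frame = base frame: x ahead of the robot, y to its left, z up, the work surface at z = 0. Lengths are in m, angles in rad, forces in N, time in s.
With the tool pointing down it reaches from about 0.4 to 0.85 m from the base axis. Payload 6.9 kg.
Tool frame: the origin (TCP) lies midway between the tips of the shut fingers; the grasp point (between the pads) lies 19 mm behind it; z points along the fingers, y is the line along which they close (so a half turn about z gives the same grasp; the last joint's range is limited). The gripper opens to 85 mm and grips with 20 to 120 N. Pads are 22 mm wide; open, the fingers measure 114 mm over their backs; the gripper's body (76 mm by 85 mm) begins 54 mm behind the grasp point. The pads swing forward as they close: fully open they stand 13 mm farther back than shut.
Start: joints at [-1.01, 0.507, -0.238, 1.5, 0.126, 1.149, -0.155], TCP at [0.275, 0.561, 0.231] pointing down, gripper open.
Joint ranges: [-3.08, 3.08], [-0.24, 2.05], [-1.43, 1.35], [0, 2.5], [-1.52, 4.66], [0.17, 1.96], [-2.89, 2.89]. Speed limits (rad/s): [2.39, 2.39, 3.14, 3.14, 3.14, 3.14, 3.14].

## Interface

Orientations are given as a unit quaternion [x, y, z, w].
In Python, from workcell import manip gives the robot as it stands.
- The arm moves only by the shell command python3 shift.py [OPENING] [FORCE], which reads ROWS from standard input. ROWS is a JSON list of rows, 1 to 8 of them, each an object with the fields sx, sy, sz (the shift in m), drx, dry, drz (a rotation vector in rad); a field left out counts as zero; each row is the pose to reach, as a shift and turn from the pose commanded when the command began, along the tool's axes at that moment; what a row does not reach only later rows make up. A row lasts 1/10 s, in which the tool goes at most 0.05 m and 0.15 rad, less where a joint would pass 70% of its speed; a pose out of reach is approached as far as the arm can. OPENING is the finger opening in m, set as the command begins (- or left out keeps the last). The fingers move at their own pace and stop on an object; FORCE is the grip in N (left out, the last holds). Time passes only in rows, so rows that do not move let the fingers close. It prints the time, the measured TCP pose, the force, the opening and the grip force at its end. Input that does not fit is refused with a message, and nothing moves.
- manip.read_state(): the state, without advancing time (a new reading comes with each control period).
- manip.read_camera(name): name is "scene" or "side" or "wrist"; returns the picture (480x640x3 uint8, red, green, blue); there is no depth.
- manip.camera_info(name): a dict with "camera_matrix" (3x3 intrinsics, pixels), "distortion" ([k1, k2, p1, p2, k3] as OpenCV has them; the pictures are not rectified), "eye" and "orientation" of the camera in the world. Camera axes: x right, y down, z forward; pixel columns grow to the right and rows downward; lengths in m; the calibration is good to about 2 mm. A picture is of the moment at which its call begins: read the wrist's pose just before it. camera_info takes no time and is no camera call; for the wrist camera it gives the pose at the moment of the call.
- manip.sign_off(): hands the job in; it is judged then, once.
The state is a dict: "t": time; "joint_positions": joint angles; "joint_vel": joint speeds; "joint_efforts": joint torques, N m; "position": TCP position; "eef_rot": TCP orientation; "force": force on the tool from outside, world axes, zero at the start; "moment": the same for the moment, N m; "opening": finger opening in m; "gripper_force": force on a finger pad.
Only numpy, scipy, OpenCV 4.12 (cv2) and the standard library are available. Lean on these libraries where they do the work, as an engineer would, in place of code of your own. Each camera call takes 0.05 s, during which the arm holds its last target. There are 200 camera calls.

## Working session

There is one attempt and no reset: what is moved stays moved. The work goes in short steps, Python scripts to look and compute and a shell command to move; the robot and the scene stay as the last step left them, time stands still between calls to the robot, and variables do not carry over. Pictures are saved under pics/ and viewed, at most 10 in all, crops included, and the job is handed in when it is done.

```bash
ls; mkdir -p pics; cat > h.py <<'E'
import numpy as np, cv2
from workcell import manip
from scipy.spatial.transform import Rotation as R
def info(n):
    i=manip.camera_info(n); return np.array(i["camera_matrix"],float),np.array(i["distortion"],float),np.array(i["eye"],float),i["orientation"]
def rot(o):
    o=np.array(o,float); return o if o.shape==(3,3) else R.from_quat(o).as_matrix()
def ray(ci,uv):
    K,D,e,o=ci; p=cv2.undistortPoints(np.array(uv,float).reshape(-1,1,2),K,D).reshape(-1,2)
    d=np.c_[p,np.ones(len(p))]@rot(o).T
    return e,d
def onz(ci,uv,z):
    e,d=ray(ci,uv); return e+d*((z-e[2])/d[:,2])[:,None]
def proj(ci,P):
    K,D,e,o=ci; M=rot(o).T
    return cv2.projectPoints(np.array(P,float).reshape(-1,3),cv2.Rodrigues(M)[0],-M@e,K,D)[0].reshape(-1,2)
def shot(n,name):
    ci=info(n); im=np.array(manip.read_camera(n)); cv2.imwrite(f"pics/{name}.png",im[:,:,::-1]); return ci,im
def totool(v):
    s=manip.read_state(); return R.from_quat(s["eef_rot"]).inv().apply(v)
E
python3 - <<'E'
from h import *
np.set_printoptions(precision=4,suppress=True)
s=manip.read_state(); print(s)
for n in ("scene","side","wrist"):
    ci,im=shot(n,n+"0"); print(n,*ci)
E
```

```text
pics
shift.py
workcell.py
{'t': 0.0, 'joint_positions': array([-1.0105,  0.5084, -0.2375,  1.5012,  0.1257,  1.1489, -0.1548]), 'joint_vel': array([-0.0006, -0.0008,  0.0012,  0.0017,  0.0023,  0.0007,  0.0009]), 'joint_efforts': array([ -0.0004, -62.0581,  -2.1871, -24.9651,   0.0127,   0.0118,
         0.    ]), 'position': array([0.2743, 0.561 , 0.2304]), 'eef_rot': array([ 0.2254,  0.9743, -0.0009, -0.0002]), 'force': array([ 0.0235,  0.1168, -0.4118]), 'moment': array([-0.0039, -0.0526,  0.0211]), 'gripper_force': 0.0, 'opening': 0.08517597841507382}
scene [[610.0011   0.     308.3728]
 [  0.     610.0011 241.7149]
 [  0.       0.       1.    ]] [-0.1682  0.      0.      0.      0.    ] [-0.4792 -0.5905  0.8046] [ 0.7668 -0.4265  0.2456 -0.4121]
side [[572.3043   0.     319.2635]
 [  0.     572.3043 243.1175]
 [  0.       0.       1.    ]] [-0.0496  0.      0.      0.      0.    ] [ 0.1534 -1.132   0.6601] [ 0.8441 -0.1378  0.0716 -0.5132]
wrist [[334.8649   0.     313.8614]
 [  0.     334.8649 240.862 ]
 [  0.       0.       1.    ]] [-0.0012  0.      0.      0.      0.    ] [0.2083 0.5941 0.372 ] [0.839  0.5237 0.0782 0.1253]
```

View pics/scene0.png

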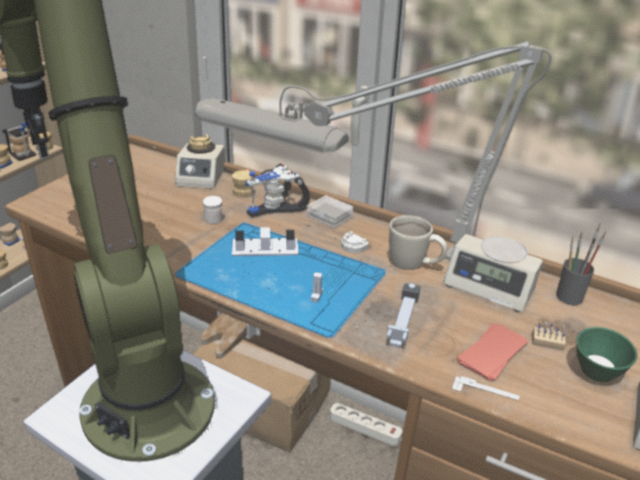

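View pics/side0.png

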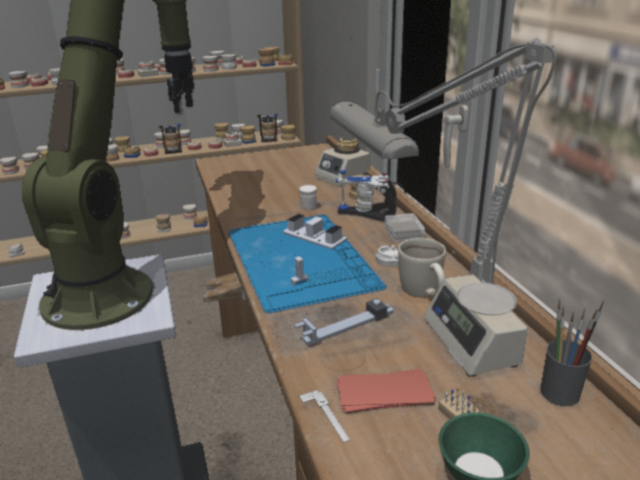

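The scene view shows the stand at about (265,243), the marker at (317,287), and the arm from its fork at (397,338) to the counterweight at (411,291). In the side view the stand is at (317,233), the marker at (298,270), the fork at (308,330) and the counterweight at (378,309). I'll enlarge these areas in a composite.

```bash
python3 - <<'E'
from h import *
a=cv2.imread("pics/scene0.png"); b=cv2.imread("pics/side0.png")
f=lambda im,x,y,w,h,W,H: cv2.resize(im[y:y+h,x:x+w],(W,H),interpolation=cv2.INTER_CUBIC)
# 4 panels 400x300, scale 4 -> 100x75
t=np.hstack([f(a,222,220,100,75,400,300),f(a,360,277,100,75,400,300)])
u=np.hstack([f(b,270,210,100,75,400,300),f(b,295,285,100,75,400,300)])
cv2.imwrite("pics/c1.png",np.vstack([t,u]))
for n,im,pts in (("scene",a,[(265,243),(317,299),(397,342),(411,290)]),("side",b,[(317,240),(298,281),(310,340),(378,312)])):
    print(onz(info(n),pts,0.01).round(3).tolist())
E
```

```text
[[0.531, 0.116, 0.01], [0.411, -0.099, 0.01], [0.378, -0.299, 0.01], [0.549, -0.255, 0.01]]
[[0.522, 0.075, 0.01], [0.423, -0.097, 0.01], [0.387, -0.307, 0.01], [0.541, -0.265, 0.01]]
```

View pics/c1.png

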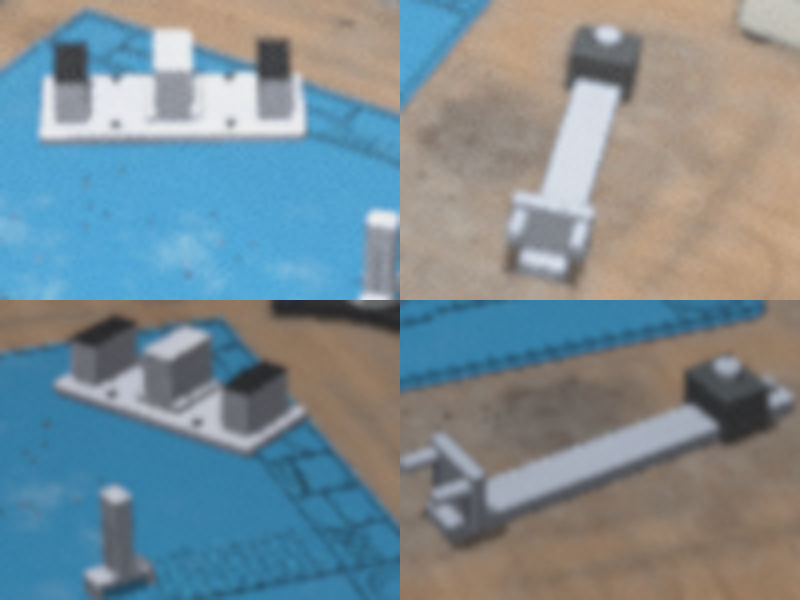

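The composite shows the stand's ridge and both rests, the fork's top edge and the counterweight screw clearly in both views. I'll triangulate the points I read off it.

```bash
cat >> h.py <<'E'
def tri(cis,uvs):
    A=np.zeros((3,3));b=np.zeros(3);L=[]
    for c,u in zip(cis,uvs):
        e,d=ray(c,[u]); d=d[0]/np.linalg.norm(d); P=np.eye(3)-np.outer(d,d); A+=P;b+=P@e; L.append((P,e))
    x=np.linalg.solve(A,b); return x,max(np.linalg.norm(P@(x-e)) for P,e in L)
E
python3 - <<'E'
from h import *
np.set_printoptions(precision=4,suppress=True)
A,B=info("scene"),info("side")
s=lambda p,ox,oy,px,py:(ox+(p[0]-px)/4-.4,oy+(p[1]-py)/4-.4)
S1=lambda *p:s(p,222,220,0,0);S2=lambda *p:s(p,360,277,400,0);S3=lambda *p:s(p,270,210,0,300);S4=lambda *p:s(p,295,285,400,300)
for n,a,b,z in [("ridge",S1(173,51),S3(177,349),.048),("restL",S1(71,63),S3(105,332),.0415),("restR",S1(274,60),S3(255,380),.0415),("fork",S2(553,203),S4(459,457),.04),("screw",S2(607,33),S4(727,364),.035),("marker top",S1(382,217),S3(116,493),.063)]:
    print(n,*tri([A,B],[a,b]),onz(A,[a],z)[0],onz(B,[b],z)[0])
for n,a,b,z in [("jar",(212,202),(308,188),.058),("cast",(354,241),(389,254),.02),("mug",(410,222),(421,247),.098)]:
    print(n,*tri([A,B],[a,b]))
print(onz(B,[S4(785,398)],.008), onz(B,[S4(447,525)],.01))
for n,f in(("A",A),("B",B)): pass
E
```

```text
ridge [0.5262 0.1125 0.0429] 0.0006649091321112264 [0.5205 0.1085 0.048 ] [0.5225 0.1008 0.048 ]
restL [0.4927 0.1627 0.0365] 0.0008149646166475758 [0.4852 0.1569 0.0415] [0.4907 0.1541 0.0415]
restR [0.5607 0.0636 0.0367] 0.0004697440900155764 [0.5535 0.0591 0.0415] [0.558  0.0554 0.0415]
fork [ 0.3906 -0.292   0.0355] 0.00010649218489742155 [ 0.3854 -0.2939  0.04  ] [ 0.389  -0.2979  0.04  ]
screw [ 0.5396 -0.2575  0.0318] 0.0008674006094654311 [ 0.534  -0.2595  0.035 ] [ 0.5384 -0.2607  0.035 ]
marker top [ 0.4295 -0.0866  0.0604] 0.0007360831727037853 [ 0.4252 -0.0891  0.063 ] [ 0.4289 -0.0899  0.063 ]
jar [0.5679 0.3045 0.0514] 0.003173272018102923
cast [ 0.6551 -0.06    0.013 ] 0.0016349096396153478
mug [ 0.6672 -0.1916  0.0994] 0.002418264504828665
[[ 0.5704 -0.2614  0.008 ]] [[ 0.3795 -0.3071  0.01  ]]
```

```bash
echo '[{"sx":-0.22, "sy":-0.193, "sz":0.015}, {"sx":-0.22, "sy":-0.193, "sz":0.015}, {"sx":-0.22, "sy":-0.193, "sz":0.015}, {"sx":-0.22, "sy":-0.193, "sz":0.015}, {"sx":-0.22, "sy":-0.193, "sz":0.015}, {"sx":-0.22, "sy":-0.193, "sz":0.015}]' | python3 shift.py 0.05
echo '[{"sx":-0.22, "sy":-0.193, "sz":0.015}, {"sx":-0.22, "sy":-0.193, "sz":0.015}, {"sx":-0.22, "sy":-0.193, "sz":0.015}, {"sx":-0.22, "sy":-0.193, "sz":0.015}, {"sx":-0.22, "sy":-0.193, "sz":0.015}, {"sx":-0.22, "sy":-0.193, "sz":0.015}, {"sx":-0.22, "sy":-0.193, "sz":0.015}, {"sx":-0.22, "sy":-0.193, "sz":0.015}]' | python3 shift.py
python3 - <<'E'
from h import *
ci,im=shot("wrist","w1"); print(ci[2:],manip.read_state()["position"])
print(proj(ci,[[.526,.1125,.048],[.4295,-.0866,.06],[.476,-.272,.01],[.39,-.292,.036]]))
E
```

```text
t: 0.75
position: [0.3881, 0.2886, 0.2161]
eef_rot: [0.226, 0.974, -0.0, 0.0]
force: [1.4, -0.0, -0.8]
opening: 0.0504
gripper_force: 0.0
t: 1.55
position: [0.5002, 0.0204, 0.2009]
eef_rot: [0.227, 0.974, -0.0, -0.0]
force: [0.3, -0.6, -0.6]
opening: 0.05
gripper_force: 0.0
(array([0.43418768, 0.05340048, 0.3424233 ]), array([0.83984636, 0.52246252, 0.07828705, 0.12474833])) [0.49992309 0.02184157 0.20102952]
[[418.57710794 204.93123491]
 [164.47344204 209.24035324]
 [ 66.56112037 310.0891736 ]
 [-24.74434805 260.2652237 ]]
```

View pics/w1.png

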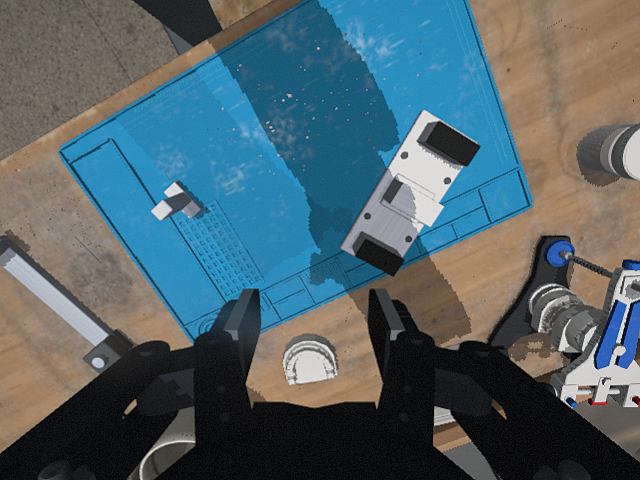

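The wrist view shows the stand's foot plate from about (341,247) to (480,150) with both dark rests, the marker at (176,202), the cast at (312,360) and the bar on the left. I'll zoom in on the stand and the marker.

```bash
python3 - <<'E'
from h import *
b=cv2.imread("pics/w1.png")
f=lambda x,y,w,h,W,H: cv2.resize(b[y:y+h,x:x+w],(W,H),interpolation=cv2.INTER_CUBIC)
cv2.imwrite("pics/c2.png",np.hstack([f(335,100,150,180,500,600),np.vstack([f(145,170,75,75,300,300),f(145,170,75,75,300,300)*0])]))
E
```

```text
(no output)
```

View pics/c2.png

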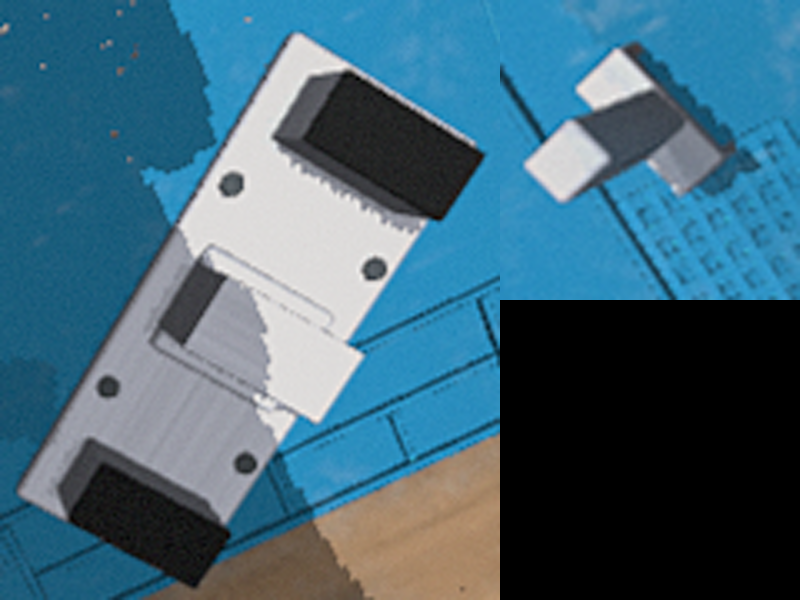

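```bash
cat > m1.py <<'E'
from h import *
np.set_printoptions(precision=4,suppress=True)
M=rot([0.83984636,0.52246252,0.07828705,0.12474833])
ci=info("wrist"); ci=(ci[0],ci[1],np.array([0.43418768,0.05340048,0.3424233]),M)
s=lambda P:np.c_[335+np.array(P)[:,0]*.3-.35,100+np.array(P)[:,1]*.3-.35]
m=lambda P:np.c_[145+(np.array(P)[:,0]-500)/4-.4,170+np.array(P)[:,1]/4-.4]
out={}
for n,P,z in [("ridge",[(226,268),(364,350),(320,423),(187,345)],.048),("restU",[(350,70),(484,152),(440,220),(305,140)],.0415),("restD",[(105,463),(230,535),(195,587),(68,522)],.0415),("fin",[(575,118),(610,160),(563,203),(524,163)],.063),("plate",[(575,90),(625,43),(735,152),(683,195)],.016)]:
    f=s if n[0]=='r' else m
    X=onz(ci,f(P),z); out[n]=X.mean(0); e=np.diff(np.vstack([X,X[:1]]),axis=0)[:,:2]
    print(n,X.mean(0),"sides",np.linalg.norm(e,axis=1),"yaw",np.degrees(np.arctan2(e[:,1],e[:,0])))
d=out["restD"]-out["restU"]; print("stand yaw",np.degrees(np.arctan2(d[1],d[0])),np.linalg.norm(d),(out["restD"]+out["restU"])/2)
A,B=info("scene"),info("side")
P=[[0.5262,0.1125,0.048]]
print(proj(ci,P))
E
python3 m1.py
```

```text
ridge [0.5245 0.1117 0.048 ] sides [0.0442 0.0223 0.0434 0.0222] yaw [  34.4087  -51.9985 -145.9044  130.2952]
restU [0.4909 0.16   0.0415] sides [0.0421 0.0195 0.0427 0.0197] yaw [  35.3309  -54.1029 -144.4931  123.9604]
restD [0.5595 0.062  0.0415] sides [0.0427 0.0184 0.0427 0.0201] yaw [  33.451   -55.2422 -144.2583  124.7104]
fin [ 0.4289 -0.0876  0.063 ] sides [0.0109 0.0146 0.0112 0.0154] yaw [   8.6351  -76.3896 -166.9909  102.293 ]
plate [ 0.429  -0.0865  0.016 ] sides [0.0177 0.0359 0.0178 0.0352] yaw [ 103.7303   15.7109  -78.3993 -164.3462]
stand yaw -55.00442203152027 0.11957908085055413 [0.5252 0.111  0.0415]
[[418.6579 205.1302]]
```

The stand is at (0.525, 0.1115) with yaw -55°, and the marker is at (0.429, -0.087) with its y axis at about 14.5°. Next I'll go over the arm with the tool turned to match.

```bash
echo '[{"sx":-0.110, "sy":-0.269, "sz":0.06, "drz":-0.684}, {"sx":-0.110, "sy":-0.269, "sz":0.06, "drz":-0.684}, {"sx":-0.110, "sy":-0.269, "sz":0.06, "drz":-0.684}, {"sx":-0.110, "sy":-0.269, "sz":0.06, "drz":-0.684}, {"sx":-0.110, "sy":-0.269, "sz":0.06, "drz":-0.684}, {"sx":-0.110, "sy":-0.269, "sz":0.06, "drz":-0.684}, {"sx":-0.110, "sy":-0.269, "sz":0.06, "drz":-0.684}, {"sx":-0.110, "sy":-0.269, "sz":0.06, "drz":-0.684}]' | python3 shift.py
python3 - <<'E'
from h import *
ci,im=shot("wrist","w2"); s=manip.read_state(); print(ci[2:],s["position"],s["eef_rot"],s["force"],s["moment"])
E
```

```text
t: 2.4
position: [0.4807, -0.2687, 0.1408]
eef_rot: [-0.114, 0.994, 0.0, -0.0]
force: [-0.2, 0.4, 0.6]
opening: 0.05
gripper_force: 0.0
(array([ 0.40891881, -0.28528908,  0.28226579]), array([0.61547795, 0.77419396, 0.11602079, 0.09137714])) [ 0.48134403 -0.26680574  0.14114621] [-1.14921241e-01  9.93374377e-01  6.75467266e-04 -1.21253611e-05] [ 1.00027266 -0.01345559 -0.00453139] [0.02770267 0.0172916  0.00351649]
```

View pics/w2.png

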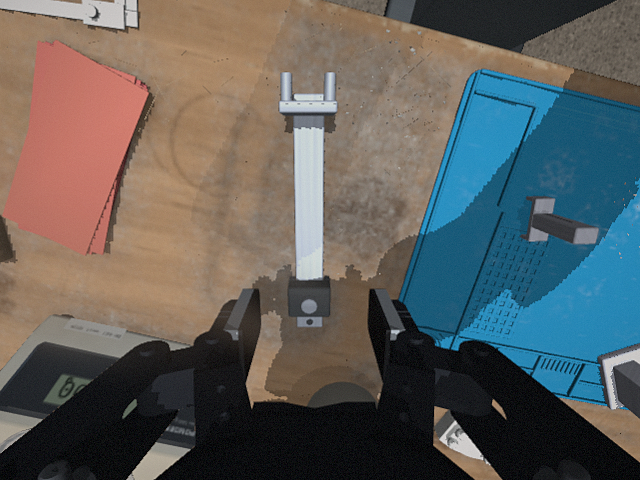

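The wrist view shows the bar's centreline from (309,128) to (311,280), the fork's top edge at about (308,104), the screw at (309,307) and the bar end at about (310,328).

```bash
python3 - <<'E'
from h import *
np.set_printoptions(precision=4,suppress=True)
ci=info("wrist")
im=cv2.imread("pics/w2.png")
# bar edges by brightness per row
g=im.min(axis=2); ed=[]
for r in range(135,270,5):
    row=cv2.GaussianBlur(g[r:r+1,270:350].astype(np.float32),(5,1),0)[0]; d=np.diff(row); ed.append((270+d.argmax()+.5,270+d.argmin()+.5,r))
ed=np.array(ed); L=onz(ci,ed[:,[0,2]],.01);Rr=onz(ci,ed[:,[1,2]],.01)
w=np.linalg.norm(np.median(Rr-L,axis=0)); C=(L+Rr)/2
k=np.polyfit(C[:,0],C[:,1],1); print("width",w,"yaw",np.degrees(np.arctan(k[0])),np.std(C[:,1]-np.polyval(k,C[:,0])))
F=onz(ci,[(308,103.5)],.04)[0];S=onz(ci,[(309,307)],.035)[0];E=onz(ci,[(310,327.5)],.01)[0]
print("fork",F,"screw",S,"end",E,np.linalg.norm(S-F),np.linalg.norm((E-F)[:2]))
th=np.arctan(k[0]);u=np.array([np.cos(th),np.sin(th)])
for P,x in((F,-.088),(E,.1)): print("origin",P[:2]-u*x)
n=np.array([-u[1],u[0]]);q=np.array([C[:,0].mean(),C[:,1].mean()]);print("line off of origins",[(P[:2]-q)@n for P in(F,E,S)])
o=((F[:2]+.088*u)+(E[:2]-.1*u))/2; o=o-n*((o-q)@n); print("origin",o,"cw x",(S[:2]-o)@u)
s=manip.read_state(); t=np.r_[o+.005*u,.0]; print(s["position"],"tool move",totool(t-s["position"]),"tool y yaw",np.degrees(np.arctan2(*R.from_quat(s["eef_rot"]).apply([0,1,0])[1::-1])))
E
```

```text
width 0.022583578970821132 yaw 13.240168837038473 0.000178671864753031
fork [ 0.3886 -0.2923  0.04  ] screw [ 0.5397 -0.2569  0.035 ] end [ 0.5732 -0.2485  0.01  ] 0.15528476408434266 0.1897235267310277
origin [ 0.4742 -0.2721]
origin [ 0.4758 -0.2714]
line off of origins [np.float64(0.0003331219063432824), np.float64(0.0006178803446795556), np.float64(0.00016976899736116476)]
origin [ 0.4751 -0.2722] cw x 0.06634250345574692
[ 0.4813 -0.2668  0.1411] tool move [ 0.0023 -0.0041  0.1411] tool y yaw 103.19817284670764
```

```bash
echo '[{"sx":0.002, "sy":-0.004, "sz":0.05}, {"sx":0.002, "sy":-0.004, "sz":0.10}, {"sx":0.002, "sy":-0.004, "sz":0.125}, {"sx":0.002, "sy":-0.004, "sz":0.137}, {"sx":0.002, "sy":-0.004, "sz":0.137}]' | python3 shift.py
echo '[{}, {}, {}, {}, {}]' | python3 shift.py 0.0 60
echo '[{}, {"sz":-0.03}, {"sz":-0.07}, {"sz":-0.10}, {"sz":-0.10}, {"sz":-0.10}, {"sz":-0.10}]' | python3 shift.py
python3 - <<'E'
from h import *
ci,im=shot("wrist","w3"); ss=[]
for i in range(6): manip.read_camera("side"); ss.append(manip.read_state())
print(np.mean([s["force"] for s in ss],0),np.mean([s["moment"] for s in ss],0),np.std([s["moment"] for s in ss],0),ss[-1]["position"])
E
```

```text
t: 2.95
position: [0.4803, -0.2704, 0.0036]
eef_rot: [-0.116, 0.993, 0.001, -0.001]
force: [0.3, 0.5, -0.1]
opening: 0.0499
gripper_force: 0.0
t: 3.45
position: [0.4813, -0.273, 0.0064]
eef_rot: [-0.114, 0.993, -0.001, 0.002]
force: [0.4, 2.6, 6.6]
opening: 0.0214
gripper_force: 58.8
t: 4.15
position: [0.4789, -0.2726, 0.1034]
eef_rot: [-0.114, 0.993, 0.0, -0.001]
force: [-0.5, 0.6, -3.8]
opening: 0.0211
gripper_force: 59.7
[ 0.27805447  0.39701483 -3.48719888] [-0.01821035  0.00422225  0.00322611] [0.02685535 0.03362549 0.0364575 ] [ 0.47967666 -0.27276319  0.10368313]
```

```bash
python3 - <<'E'
import cv2,numpy as np
a=cv2.imread("pics/w3.png"); 
from h import *
ci,im=shot("side","s3"); b=cv2.imread("pics/s3.png")
P=proj(ci,[[.48,-.272,.11]])[0].astype(int); print(P)
x,y=P-np.array([60,45]); c=cv2.resize(b[y:y+90,x:x+120],(400,300),interpolation=cv2.INTER_CUBIC)
cv2.imwrite("pics/c3.png",np.hstack([cv2.resize(a,(400,300)),c]))
E
```

```text
[350 275]
```

View pics/c3.png

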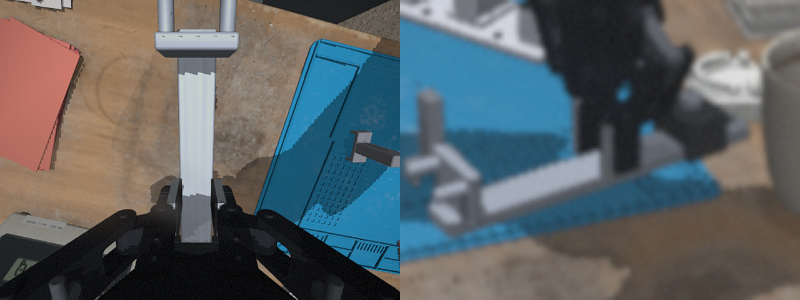

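The bar is held level and square in the fingers. The weight reads about 0.35 kg, and the moment suggests the balance point is a few mm from the grip. I'll carry it over the stand, with the counterweight toward the -55° side.

```bash
echo '[{"sx":-0.01, "sy":0.02, "sz":-0.036, "drz":0.15}, {"sx":-0.03, "sy":0.06, "sz":-0.036, "drz":0.3}, {"sx":-0.05, "sy":0.11, "sz":-0.036, "drz":0.45}, {"sx":-0.07, "sy":0.16, "sz":-0.036, "drz":0.6}, {"sx":-0.09, "sy":0.21, "sz":-0.036, "drz":0.75}, {"sx":-0.11, "sy":0.25, "sz":-0.036, "drz":0.9}, {"sx":-0.127, "sy":0.295, "sz":-0.036, "drz":1.05}, {"sx":-0.143, "sy":0.336, "sz":-0.036, "drz":1.19}]' | python3 shift.py
echo '[{}, {}, {}, {}]' | python3 shift.py
cat > st.py <<'E'
from h import *
import sys
np.set_printoptions(precision=4,suppress=True)
s=manip.read_state(); p=s["position"]; O=np.array([.525,.1115,.003]); Y=np.radians(-55)
u=np.array([np.cos(Y),np.sin(Y),0]); v=np.array([-u[1],u[0],0])
r=R.from_quat(s["eef_rot"]); y=r.apply([0,1,0])
print("t",s["t"],"stand xyz",(p-O)@u,(p-O)@v,p[2],"yaw",np.degrees(np.arctan2(y[1],y[0])),"z",r.apply([0,0,1]),"f",s["force"],"m",s["moment"])
if len(sys.argv)>3:
    t=O+float(sys.argv[1])*u+float(sys.argv[2])*v; t[2]=float(sys.argv[3]); print("tool move",totool(t-p))
E
python3 st.py 0.0295 0 0.08
```

```text
t: 5.35
position: [0.5429, 0.0891, 0.1403]
eef_rot: [0.465, 0.885, 0.0, 0.0]
force: [1.7, -0.6, -3.8]
opening: 0.0213
gripper_force: 59.9
t: 5.75
position: [0.5427, 0.0848, 0.1403]
eef_rot: [0.463, 0.886, -0.0, 0.0]
force: [-1.2, -0.5, -3.3]
opening: 0.0215
gripper_force: 60.0
t 5.75 stand xyz 0.032061319030566984 -0.0007827630951194825 0.14027896832147027 yaw 34.819083823012306 z [-0.0002 -0.0007 -1.    ] f [-1.2139 -0.5468 -3.2661] m [ 0.0053  0.0128 -0.0236]
tool move [0.0026 0.0008 0.0603]
```

```bash
echo '[{"sx":0.002, "sz":0.04}, {"sx":0.002, "sz":0.06}, {"sx":0.002, "sz":0.074}, {"sx":0.002, "sz":0.08}, {"sx":0.002, "sz":0.083}, {"sx":0.002, "sz":0.0845}, {"sx":0.002, "sz":0.0845}, {"sx":0.002, "sz":0.0845}]' | python3 shift.py
python3 st.py; python3 - <<'E'
from h import *
ci,im=shot("side","s4"); b=im[:,:,::-1]
P=proj(ci,[[.525,.1115,.05]])[0].astype(int)
x,y=P-np.array([60,45]); c=cv2.resize(b[y:y+90,x:x+120],(800,600),interpolation=cv2.INTER_CUBIC)
cv2.imwrite("pics/c4.png",c)
E
```

```text
t: 6.55
position: [0.5421, 0.0884, 0.0565]
eef_rot: [0.462, 0.887, 0.0, 0.0]
force: [-0.2, 0.6, -4.5]
opening: 0.021
gripper_force: 60.0
t 6.55 stand xyz 0.028743887885236453 0.0007685059377797622 0.05646619121275399 yaw 34.94267777390029 z [ 0.0012  0.0002 -1.    ] f [-0.1666  0.5767 -4.4588] m [ 0.0068  0.066  -0.0258]
```

View pics/c4.png

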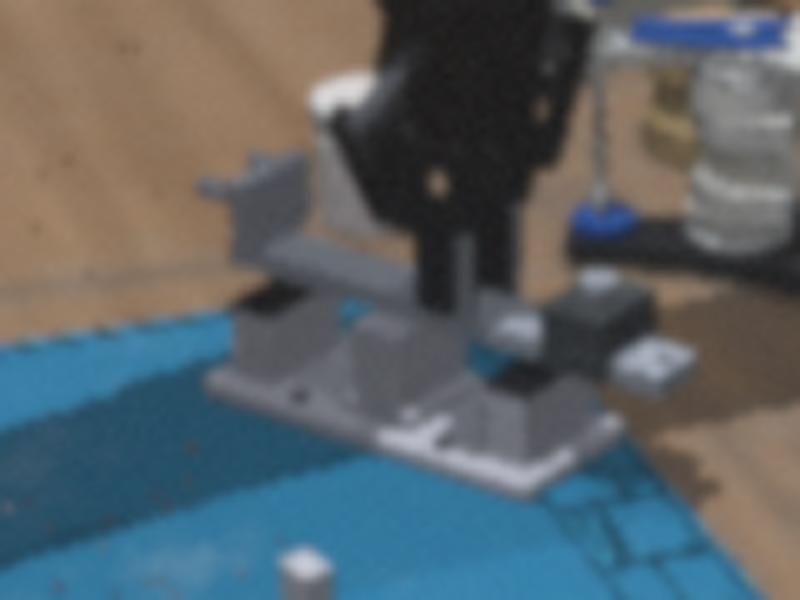

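The arm is level over the ridge, with the fingers between the ridge and the far rest and the counterweight beyond the far rest. I'll release it, rise clear and check the lean.

```bash
echo '[{}, {}, {}, {}, {"sz":-0.03}, {"sz":-0.07}, {"sz":-0.1}, {"sz":-0.1}]' | python3 shift.py 0.05
echo '[{}, {}, {}, {}, {}, {}]' | python3 shift.py
python3 st.py; python3 - <<'E'
from h import *
ci,im=shot("side","s5"); b=im[:,:,::-1]
P=proj(ci,[[.525,.1115,.05]])[0].astype(int)
x,y=P-np.array([60,45]); c=cv2.resize(b[y:y+90,x:x+120],(400,300),interpolation=cv2.INTER_CUBIC)
ci,im=shot("wrist","w5"); print(ci[2:])
cv2.imwrite("pics/c5.png",np.vstack([np.hstack([c,c*0]),cv2.resize(im[100:400,120:520,::-1],(800,600))[:300]*0]) if 0 else np.hstack([c,cv2.resize(im[:,:,::-1],(400,300))]))
E
```

```text
t: 7.4
position: [0.5441, 0.0887, 0.16]
eef_rot: [0.462, 0.887, 0.002, 0.003]
force: [-0.3, 0.5, -0.3]
opening: 0.0503
gripper_force: 0.0
t: 8.0
position: [0.5415, 0.0884, 0.1554]
eef_rot: [0.462, 0.887, -0.0, -0.0]
force: [-0.5, -0.0, 0.5]
opening: 0.05
gripper_force: 0.0
t 8.0 stand xyz 0.028418095086676514 0.0002806979330287697 0.15541668143915874 yaw 34.94852480956653 z [-0.0007 -0.0001 -1.    ] f [-0.5024 -0.0142  0.4657] m [ 0.0064  0.0351 -0.0078]
(array([0.49957358, 0.14942587, 0.29700538]), array([0.94349108, 0.29691933, 0.04489222, 0.14017197]))
```

View pics/c5.png

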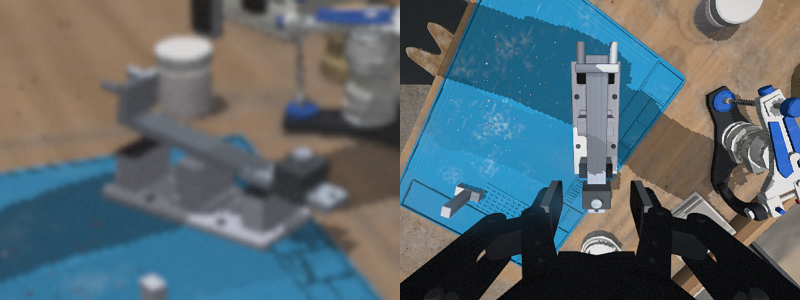

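The arm leans with its counterweight end on the far rest and lies along the stand, so step 1 is met. Next I take an unloaded force baseline, re-grip with the tool tilted to match the lean, lift and level the arm, and weigh its moment.

```bash
cat > mom.py <<'E'
from h import *
import sys
np.set_printoptions(precision=4,suppress=True)
ss=[]
for i in range(int(sys.argv[1])): manip.read_camera("side"); ss.append(manip.read_state())
f=lambda k:np.mean([s[k] for s in ss],0)
Y=np.radians(-55);u=np.array([np.cos(Y),np.sin(Y),0]);v=np.array([-u[1],u[0],0])
print("F",f("force"),"M stand xy",f("moment")@u,f("moment")@v,"pos",f("position"))
E
python3 mom.py 16
echo '[{"sz":0.05, "dry":0.055}, {"sz":0.08, "dry":0.11}, {"sz":0.092, "dry":0.11}, {"sz":0.0995, "dry":0.11}, {"sz":0.0995, "dry":0.11}, {"sz":0.0995, "dry":0.11}]' | python3 shift.py
python3 st.py
```

```text
F [-0.0788  0.0286 -0.0323] M stand xy -0.012810593465205366 -0.00030250931928275167 pos [0.5417 0.0884 0.1558]
t: 9.5
position: [0.5422, 0.0893, 0.0575]
eef_rot: [0.461, 0.886, 0.026, -0.048]
force: [0.1, 0.1, -0.2]
opening: 0.0495
gripper_force: 0.0
t 9.5 stand xyz 0.028089850200248512 0.0013275817612979227 0.057485928211309725 yaw 35.021263482607125 z [-0.061   0.0898 -0.9941] f [ 0.0621  0.1105 -0.2356] m [-0.0777 -0.121  -0.0216]
```

```bash
echo '[{}, {}, {}, {}, {}]' | python3 shift.py 0 80
echo '[{"sz":-0.005}, {"sz":-0.01, "dry":-0.05}, {"sz":-0.015, "dry":-0.11}, {"sz":-0.015, "dry":-0.11}, {"sz":-0.015, "dry":-0.11}, {"sz":-0.015, "dry":-0.11}]' | python3 shift.py
python3 mom.py 20; python3 st.py 0.0045 0 0.06
```

```text
t: 10.0
position: [0.5417, 0.0885, 0.0565]
eef_rot: [0.461, 0.885, 0.026, -0.049]
force: [0.5, 0.3, 2.2]
opening: -0.0004
gripper_force: 1.1
t: 10.6
position: [0.5428, 0.0865, 0.0711]
eef_rot: [0.462, 0.887, 0.0, -0.0]
force: [0.6, -1.1, -0.2]
opening: -0.0001
gripper_force: 0.0
F [ 0.0606 -0.0307  0.0074] M stand xy 0.0006146897728116848 -0.003967442840260547 pos [0.5426 0.0868 0.0711]
t 11.6 stand xyz 0.030111293748674457 0.00038450951100609855 0.07119645034490757 yaw 34.9495836939869 z [-0.     -0.0001 -1.    ] f [-0.1044  0.1735  0.3098] m [ 0.0066 -0.0001  0.0439]
tool move [ 0.0256 -0.0004  0.0112]
```

The fingers closed just above the bar: the tips sit at TCP height, so I was about 6 mm too high. I'll check whether the arm moved, using template matching in the side view.

```bash
cat > tilt.py <<'E'
from h import *
import sys
ref=cv2.imread("pics/s5.png"); ci=info("side"); im=np.array(manip.read_camera("side"))[:,:,::-1].copy()
cv2.imwrite(f"pics/{sys.argv[1]}.png",im)
P=proj(ci,[[.525,.1115,.05]])[0].astype(int)
def m(c,w,h,s=24):
    x,y=P+np.array(c)
    T=ref[y-h:y+h,x-w:x+w]; S=im[y-h-s:y+h+s,x-w-s:x+w+s]
    r=cv2.matchTemplate(S,T,cv2.TM_CCOEFF_NORMED); _,v,_,l=cv2.minMaxLoc(r)
    d=[]
    for a,k in((r[l[1]],l[0]),(r[:,l[0]],l[1])):
        if 0<k<len(a)-1: q=a[k-1:k+2]; d.append(k-s+(q[0]-q[2])/2/(q[0]-2*q[1]+q[2]))
        else: d.append(k-s)
    return np.round(d,2),round(float(v),3)
cw,fk=m((30,5),9,9),m((-18,-17),10,9)
print("cw",cw,"fork",fk,"diff v",round(cw[0][1]-fk[0][1],2))
O=np.array([.525,.1115,.003]);u=np.array([.5736,-.8192,0])
def at(a,x,z,t): # arm origin at stand x=a, level z or tilt t
    if t: # on ridge edge 11 with tilt
        c,s=np.cos(t),np.sin(t); X=a+x*c+z*s; Z=.045+(.011-a)*s-x*s+z*c
    else: X,Z=a+x,.045+z
    return O+X*u+np.array([0,0,Z])
r=proj(ci,[at(.024,.0665,.03,.11),at(.024,-.088,.03,.11)])
for a in (.024,.01,.0,-.005,-.01,-.02):
    print(a,[(proj(ci,[at(a,.0665,.03,t),at(a,-.088,.03,t)])-r).round(1).tolist() for t in(.11,0)])
E
python3 tilt.py s6
```

```text
cw (array([0.11, 0.09], dtype=float32), 0.996) fork (array([-0.03, -0.34], dtype=float32), 0.908) diff v 0.43
0.024 [[[0.0, 0.0], [0.0, 0.0]], [[-1.0, -3.7], [-1.0, 2.6]]]
0.01 [[[-4.8, -2.0], [-4.3, -1.8]], [[-5.8, -5.1], [-5.3, 1.3]]]
0.0 [[[-8.1, -3.4], [-7.3, -3.1]], [[-9.1, -6.1], [-8.3, 0.5]]]
-0.005 [[[-9.8, -4.1], [-8.8, -3.7]], [[-10.8, -6.5], [-9.7, 0.0]]]
-0.01 [[[-11.5, -4.8], [-10.3, -4.3]], [[-12.5, -7.0], [-11.2, -0.4]]]
-0.02 [[[-14.8, -6.2], [-13.3, -5.6]], [[-15.8, -8.0], [-14.2, -1.3]]]
```

The arm hasn't moved. I'll retry with the grip lower.

```bash
echo '[{}, {"dry":0.06}, {"dry":0.11}, {"dry":0.11}, {"sx":0.001, "sz":0.012, "dry":0.11}, {"sx":0.001, "sz":0.020, "dry":0.11}, {"sx":0.001, "sz":0.022, "dry":0.11}, {"sx":0.001, "sz":0.022, "dry":0.11}]' | python3 shift.py 0.045
python3 st.py
echo '[{}, {}, {}, {}, {}]' | python3 shift.py 0 80
```

```text
t: 12.45
position: [0.5413, 0.0885, 0.0484]
eef_rot: [0.461, 0.886, 0.025, -0.049]
force: [0.6, -0.0, 0.2]
opening: 0.0455
gripper_force: 0.0
t 12.45 stand xyz 0.028213087740798583 0.00013223317078510862 0.0484249557100271 yaw 35.01346071929976 z [-0.0644  0.0895 -0.9939] f [ 0.5658 -0.0464  0.2216] m [-0.0761 -0.101   0.0133]
t: 12.95
position: [0.5422, 0.0881, 0.0497]
eef_rot: [0.461, 0.886, 0.026, -0.049]
force: [-2.0, 1.2, 5.4]
opening: 0.0211
gripper_force: 78.7
```

Gripped. Next: lift, level, and measure the moment.

```bash
echo '[{"sz":-0.005}, {"sz":-0.01, "dry":-0.05}, {"sz":-0.015, "dry":-0.11}, {"sz":-0.015, "dry":-0.11}, {"sz":-0.015, "dry":-0.11}, {"sz":-0.015, "dry":-0.11}]' | python3 shift.py
python3 mom.py 20; python3 st.py 0.0045 0 0.06; python3 tilt.py s7 | head -1
```

```text
t: 13.55
position: [0.543, 0.0859, 0.0638]
eef_rot: [0.462, 0.887, -0.0, -0.001]
force: [0.1, -1.7, -2.4]
opening: 0.0214
gripper_force: 78.8
F [ 0.1219  0.0189 -3.6408] M stand xy -0.0025128167063517485 0.026067301019873666 pos [0.543  0.0863 0.064 ]
t 14.55 stand xyz 0.030756400791578833 0.00040304793079981257 0.06412000317076383 yaw 34.952178907361045 z [ 0. -0. -1.] f [ 0.2936 -0.4534 -3.7712] m [0.0093 0.0414 0.0226]
tool move [ 0.0263 -0.0004  0.0041]
cw (array([-0.89, -7.14], dtype=float32), 0.738) fork (array([-0.94, -1.64], dtype=float32), 0.865) diff v -5.5
```

The moment puts the balance point about 8 mm to the counterweight side of the grip. I'll shift so that point sits over the ridge centre, then lower.

```bash
echo '[{"sx":0.02}, {"sx":0.038}, {"sx":0.038, "sz":0.006}, {"sx":0.038, "sz":0.010}, {"sx":0.038, "sz":0.0115}, {"sx":0.038, "sz":0.0115}, {"sx":0.038, "sz":0.0115}]' | python3 shift.py
python3 mom.py 4; python3 st.py 0.0045 0 0.06
```

```text
t: 15.3
position: [0.5216, 0.117, 0.0526]
eef_rot: [0.463, 0.887, -0.0, 0.0]
force: [-0.0, -0.0, -3.0]
opening: 0.0211
gripper_force: 78.8
F [-0.3378 -0.4289 -3.3073] M stand xy 0.005955664175122656 0.023361267466032294 pos [0.5215 0.1173 0.0527]
t 15.5 stand xyz -0.007010069624222941 0.0004519810049872045 0.052711241052661284 yaw 34.93399429462964 z [ 0.0002  0.     -1.    ] f [-0.4787 -0.3027 -3.4693] m [0.0055 0.0017 0.0242]
tool move [-0.0115 -0.0004 -0.0073]
```

Lower about 1 mm more, release gently, and rise clear.

```bash
echo '[{"sz":0.0005}, {"sz":0.001}, {"sz":0.001}, {"sz":0.001}]' | python3 shift.py
echo '[{}, {}, {}, {}, {"sz":-0.01}, {"sz":-0.03}, {"sz":-0.06}, {"sz":-0.06}]' | python3 shift.py 0.045
echo '[{"sz":-0.03}, {"sz":-0.05}, {"sz":-0.05}, {"sz":-0.05}, {"sz":-0.05}, {"sz":-0.05}, {"sz":-0.05}, {"sz":-0.05}]' | python3 shift.py
python3 tilt.py s8 | head -1
echo '[{}, {}, {}, {}, {}, {}, {}, {}]' | python3 shift.py | head -1
python3 tilt.py s9
```

```text
t: 15.9
position: [0.5213, 0.1177, 0.0518]
eef_rot: [0.462, 0.887, 0.0, 0.0]
force: [-0.4, 0.2, -0.8]
opening: 0.0211
gripper_force: 79.2
t: 16.7
position: [0.5235, 0.118, 0.1156]
eef_rot: [0.462, 0.887, 0.002, 0.002]
force: [0.2, 0.9, -0.5]
opening: 0.0449
gripper_force: 0.0
t: 17.5
position: [0.521, 0.1176, 0.1611]
eef_rot: [0.462, 0.887, -0.0, -0.0]
force: [-0.9, -0.7, 0.0]
opening: 0.0449
gripper_force: 0.0
cw (array([-13.4 ,  -7.35], dtype=float32), 0.945) fork (array([-12.07,  -0.45], dtype=float32), 0.878) diff v -6.9
t: 18.35
cw (array([-13.41,  -7.35], dtype=float32), 0.945) fork (array([-12.08,  -0.44], dtype=float32), 0.879) diff v -6.91
0.024 [[[0.0, 0.0], [0.0, 0.0]], [[-1.0, -3.7], [-1.0, 2.6]]]
0.01 [[[-4.8, -2.0], [-4.3, -1.8]], [[-5.8, -5.1], [-5.3, 1.3]]]
0.0 [[[-8.1, -3.4], [-7.3, -3.1]], [[-9.1, -6.1], [-8.3, 0.5]]]
-0.005 [[[-9.8, -4.1], [-8.8, -3.7]], [[-10.8, -6.5], [-9.7, 0.0]]]
-0.01 [[[-11.5, -4.8], [-10.3, -4.3]], [[-12.5, -7.0], [-11.2, -0.4]]]
-0.02 [[[-14.8, -6.2], [-13.3, -5.6]], [[-15.8, -8.0], [-14.2, -1.3]]]
```

The template shifts match a level bar with its origin near stand x = -13 mm, and they didn't change over 0.85 s, so step 2 is met. Next, the marker.

```bash
echo '[{"sx":-0.115, "sy":-0.193, "sz":0.03, "drz":0.357}, {"sx":-0.115, "sy":-0.193, "sz":0.03, "drz":0.357}, {"sx":-0.115, "sy":-0.193, "sz":0.03, "drz":0.357}, {"sx":-0.115, "sy":-0.193, "sz":0.03, "drz":0.357}, {"sx":-0.115, "sy":-0.193, "sz":0.03, "drz":0.357}, {"sx":-0.115, "sy":-0.193, "sz":0.03, "drz":0.357}, {"sx":-0.115, "sy":-0.193, "sz":0.03, "drz":0.357}, {"sx":-0.115, "sy":-0.193, "sz":0.03, "drz":0.357}]' | python3 shift.py
python3 - <<'E'
from h import *
np.set_printoptions(precision=4,suppress=True)
ci,im=shot("wrist","w9"); s=manip.read_state(); print(s["position"],ci[2:])
r=R.from_quat(s["eef_rot"]);print("tool move",r.inv().apply(np.array([.429,-.087,.024])-s["position"]),"y",np.degrees(np.arctan2(*r.apply([0,1,0])[1::-1])))
b=im[:,:,::-1]; p=proj(ci,[[.429,-.087,.063],[.429,-.087,.003]]); print(p)
# non-blue inside the mat
h=cv2.cvtColor(b.copy(),cv2.COLOR_BGR2HSV); x,y=p.mean(0).astype(int)
m=(h[:,:,1]<90).astype(np.uint8); n,l,st,c=cv2.connectedComponentsWithStats(m)
for i in range(1,n):
    if st[i,4]>150 and abs(c[i]-[x,y]).max()<90: print(st[i],c[i])
cv2.imwrite("pics/c9.png",cv2.resize(b[max(0,y-75):y+75,x-100:x+100],(800,600),interpolation=cv2.INTER_CUBIC))
# bar check: bright bar rows elsewhere
E
```

```text
t: 19.2
position: [0.4297, -0.0862, 0.1317]
eef_rot: [0.612, 0.791, 0.0, 0.0]
force: [0.3, -0.2, 0.5]
opening: 0.045
gripper_force: 0.0
[ 0.4297 -0.086   0.1317] (array([ 0.4113, -0.0142,  0.2732]), array([0.9812, 0.1254, 0.0199, 0.1455]))
tool move [-0.0008 -0.001   0.1077] y 14.617476063925038
[[311.2101 256.8524]
 [311.5627 232.7618]]
[     0      0    640    480 167254] [278.9282 259.8634]
[ 289  226   45   44 1267] [310.5738 243.5572]
```

The marker blob matches the projection within a pixel, so I'll descend and grip.

```bash
echo '[{"sx":-0.001, "sy":-0.001, "sz":0.05}, {"sx":-0.001, "sy":-0.001, "sz":0.085}, {"sx":-0.001, "sy":-0.001, "sz":0.10}, {"sx":-0.001, "sy":-0.001, "sz":0.107}, {"sx":-0.001, "sy":-0.001, "sz":0.107}]' | python3 shift.py | head -2
echo '[{}, {}, {}, {}, {}, {}]' | python3 shift.py 0 30
echo '[{"sz":-0.02}, {"sz":-0.06}, {"sz":-0.1}, {"sz":-0.12}, {"sz":-0.12}, {"sz":-0.12}]' | python3 shift.py
python3 st.py 0 0.0005 0.143
```

```text
t: 19.75
position: [0.4283, -0.0876, 0.024]
t: 20.35
position: [0.4289, -0.0883, 0.0255]
eef_rot: [0.612, 0.791, 0.001, 0.001]
force: [0.0, 0.1, 7.1]
opening: 0.0113
gripper_force: 32.9
t: 20.95
position: [0.4282, -0.0881, 0.1448]
eef_rot: [0.612, 0.791, 0.0, 0.0]
force: [0.4, -0.2, -1.0]
opening: 0.0119
gripper_force: 32.0
t 20.95 stand xyz 0.10800155780173325 -0.1938367478212991 0.1448191868737644 yaw 14.514368066583213 z [ 0.0012  0.0002 -1.    ] f [ 0.4048 -0.2149 -0.9746] m [-0.0249 -0.0088 -0.0487]
tool move [0.1692 0.1442 0.002 ]
```

```bash
echo '[{"sx":0.035, "sy":0.03, "drz":-0.1}, {"sx":0.07, "sy":0.06, "drz":-0.2}, {"sx":0.105, "sy":0.09, "drz":-0.3}, {"sx":0.14, "sy":0.12, "drz":-0.356}, {"sx":0.169, "sy":0.144, "drz":-0.356}, {"sx":0.169, "sy":0.144, "drz":-0.356}, {"sx":0.169, "sy":0.144, "drz":-0.356}, {"sx":0.169, "sy":0.144, "drz":-0.356}]' | python3 shift.py | head -2
echo '[{}, {}, {}]' | python3 shift.py | tail -3
python3 mom.py 4; python3 st.py 0.001 0.0005 0.09; python3 tilt.py s10|head -1
python3 - <<'E'
from h import *
ci,im=shot("wrist","w10"); b=im[:,:,::-1]
c1=cv2.resize(b[180:420,200:440],(400,400),interpolation=cv2.INTER_CUBIC)
s=cv2.imread("pics/s10.png"); P=proj(info("side"),[[.525,.1115,.07]])[0].astype(int)
c2=cv2.resize(s[P[1]-40:P[1]+40,P[0]-40:P[0]+40],(400,400),interpolation=cv2.INTER_CUBIC)
cv2.imwrite("pics/c10.png",np.hstack([c1,c2]))
E
```

```text
t: 21.75
position: [0.5243, 0.1098, 0.1435]
force: [0.1, -0.2, -0.2]
opening: 0.0119
gripper_force: 32.0
F [-0.1739  0.1808 -0.5457] M stand xy -0.008723325997018982 -0.004909954413721428 pos [0.5253 0.111  0.1447]
t 22.25 stand xyz 0.00046361699847660156 3.1331733039662874e-05 0.14470631337239162 yaw 34.875013939475906 z [ 0.0002  0.0001 -1.    ] f [-0.3027  1.3194 -1.3612] m [ 0.0192  0.0153 -0.0109]
tool move [-0.0005  0.0005  0.0547]
cw (array([-13.58,  -7.05], dtype=float32), 0.949) fork (array([-12.08,  -0.65], dtype=float32), 0.844) diff v -6.4
```

```bash
echo '[{"sy":0.0004, "sz":0.03}, {"sy":0.0004, "sz":0.05}, {"sy":0.0004, "sz":0.058}, {"sy":0.0004, "sz":0.0615}, {"sy":0.0004, "sz":0.0615}, {"sy":0.0004, "sz":0.0615}]' | python3 shift.py | head -2
python3 mom.py 4; python3 st.py 0.001 0.0005 0.0725; python3 tilt.py s11|head -1
python3 - <<'E'
from h import *
ci,im=shot("wrist","w11"); b=im[:,:,::-1]
c1=cv2.resize(b[200:360,230:390],(400,400),interpolation=cv2.INTER_CUBIC)
s=cv2.imread("pics/s11.png"); P=proj(info("side"),[[.525,.1115,.07]])[0].astype(int)
c2=cv2.resize(s[P[1]-30:P[1]+30,P[0]-30:P[0]+30],(400,400),interpolation=cv2.INTER_CUBIC)
cv2.imwrite("pics/c11.png",np.hstack([c1,c2]))
E
```

```text
t: 22.95
position: [0.5262, 0.1116, 0.0839]
F [ 0.024  -0.2525 -0.2744] M stand xy -0.0157122467268839 -0.006828107859662574 pos [0.5261 0.1116 0.0839]
t 23.15 stand xyz 0.0004794872137440617 0.0008559419330789127 0.08374912908722806 yaw 34.892368996908864 z [ 0.0011  0.0003 -1.    ] f [ 0.1968 -0.1849 -0.4844] m [-0.0034  0.0764 -0.0091]
tool move [-0.0005 -0.0004  0.0112]
cw (array([-13.28,  -7.34], dtype=float32), 0.941) fork (array([-11.98,  -0.92], dtype=float32), 0.83) diff v -6.42
```

View pics/c11.png

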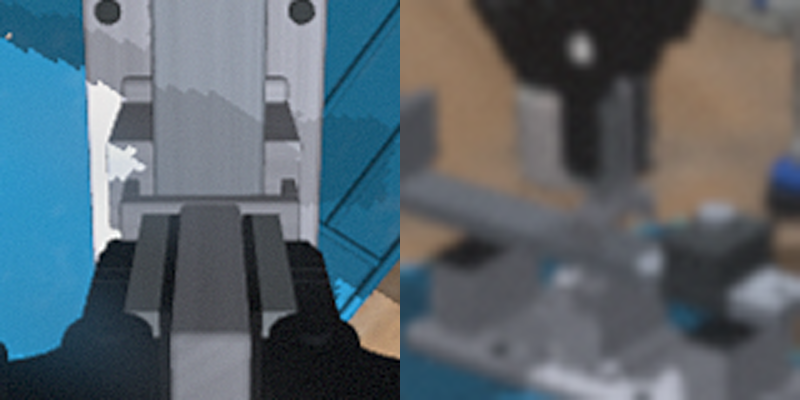

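The marker's plate spans columns 123–297 and the bar 153–268, so both are centred at about 210 and the legs are clear on each side. Now I'll lower it to seat.

```bash
echo '[{"sz":0.004}, {"sz":0.007}, {"sz":0.009}, {"sz":0.010}, {"sz":0.0105}, {"sz":0.0105}]' | python3 shift.py
python3 mom.py 4; python3 st.py; python3 tilt.py s12|head -1
```

```text
t: 23.85
position: [0.5255, 0.1115, 0.0726]
eef_rot: [0.463, 0.887, -0.0, -0.0]
force: [-0.2, -0.5, 0.9]
opening: 0.0116
gripper_force: 32.2
F [-0.7333 -0.1537  0.7903] M stand xy -0.16794774893813005 0.06103635804801296 pos [0.5256 0.1115 0.0726]
t 24.05 stand xyz 0.00031552584927808073 0.000452474579431379 0.07262839882070149 yaw 34.89249341567649 z [-0.0001 -0.0001 -1.    ] f [-1.0703  0.122   1.3287] m [-0.0393  0.181   0.0313]
cw (array([-13.29,  -7.29], dtype=float32), 0.946) fork (array([-12.04,  -0.79], dtype=float32), 0.832) diff v -6.5
```

It's seated, with about 1 N of contact force. Release and retreat.

```bash
echo '[{}, {}, {}, {}, {}, {"sz":-0.02}, {"sz":-0.05}, {"sz":-0.09}]' | python3 shift.py 0.035
echo '[{"sz":-0.03}, {"sz":-0.05}, {"sz":-0.05}, {"sz":-0.05}, {"sz":-0.05}, {"sz":-0.05}, {"sz":-0.05}, {"sz":-0.05}]' | python3 shift.py | head -2
echo '[{}, {}, {}, {}, {}, {}, {}, {}]' | python3 shift.py | head -1
python3 tilt.py s13|head -1
python3 - <<'E'
from h import *
np.set_printoptions(precision=4,suppress=True)
ci,im=shot("wrist","w13"); print(ci[2:])
O=np.array([.525,.1115,.003]);u=np.array([.5736,-.8192,0]);v=np.array([.8192,.5736,0])
c=O+.1*np.array([0,0,0]); 
P=[O+x*u+y*v+np.array([0,0,z]) for z,hx,hy in((.107,.008,.006),(.060,.008,.018)) for x,y in((-hx,-hy),(-hx,hy),(hx,hy),(hx,-hy))]
print(proj(ci,P).round(1).tolist())
# fin top: compare with picture without the marker (gradient peaks along the centre column)
p=proj(ci,[O+np.array([0,0,.107])])[0]; x,y=p.round().astype(int); g=im.mean(2)
print("col",y-40,g[y-40:y+41:2,x-1:x+2].mean(1).round().astype(int).tolist()); print("row",x-40,g[y-1:y+2,x-40:x+41:2].mean(0).round().astype(int).tolist())
E
```

```text
t: 24.9
position: [0.5245, 0.1113, 0.1623]
eef_rot: [0.463, 0.887, -0.001, -0.001]
force: [0.4, 0.8, -0.6]
opening: 0.0349
gripper_force: 0.0
t: 25.7
position: [0.5254, 0.1115, 0.212]
t: 26.5
cw (array([-13.54,  -7.04], dtype=float32), 0.947) fork (array([-12.34,  -0.25], dtype=float32), 0.811) diff v -6.79
(array([0.4836, 0.1726, 0.3541]), array([0.9436, 0.2964, 0.045 , 0.1402]))
[[304.0, 230.1], [319.9, 230.0], [319.8, 250.2], [304.2, 250.2], [291.8, 216.3], [332.4, 216.2], [332.1, 233.6], [292.2, 233.7]]
col 200 [149, 149, 149, 148, 149, 136, 128, 130, 104, 81, 74, 75, 75, 76, 77, 67, 131, 145, 146, 144, 144, 140, 139, 142, 140, 124, 122, 178, 210, 209, 211, 147, 37, 48, 61, 93, 97, 96, 94, 80, 204]
row 272 [123, 124, 123, 126, 124, 121, 210, 229, 227, 218, 231, 224, 227, 227, 237, 111, 127, 110, 141, 141, 144, 143, 143, 143, 141, 120, 132, 107, 150, 152, 161, 158, 137, 151, 159, 101, 71, 66, 70, 75, 80]
```

The arm is still level, and the fin top is at rows 231–250 against a predicted 230–250. The marker is therefore upright over the ridge, and I'll hand the job in.

```bash
python3 tilt.py s14|head -1; python3 -c "
from workcell import manip
print(manip.sign_off())"
```

```text
cw (array([-13.53,  -7.05], dtype=float32), 0.947) fork (array([-12.34,  -0.25], dtype=float32), 0.81) diff v -6.8
the job is handed in; nothing more can be done
None
```

The casting arm is balancing level on the ridge alone with the saddle marker astride it, about 1 mm from the ridge's middle by camera; the job is handed in at about 27 s of the 69 s, though the sign-off returned no verdict.

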